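# Release the locked insert tray of a mould cassette with the release pin

## Robot

A 6-joint arm with a two-finger parallel gripper is mounted at the origin on the work surface. World frame = base frame: x ahead of the robot, y to its left, z up, the work surface at z = 0. Lengths are in mm, angles in rad, forces in N, time in s.
With the tool pointing down it reaches from about 400 to 925 mm from the base axis. Payload 3.4 kg.
Tool frame: the origin (TCP) lies midway between the tips of the shut fingers; the grasp point (between the pads) lies 19 mm behind it; z points along the fingers, y is the direction in which the jaws open and shut (so a half turn about z gives the same grasp; the last joint's range is limited). The gripper opens to 85 mm and grips with 20 to 120 N. Pads are 22 mm wide; open, the fingers measure 114 mm over their backs; the gripper's body (76 mm by 85 mm) begins 54 mm behind the grasp point. The pads swing forward as they close: fully open they stand 13 mm farther back than shut.
Start: joints at [-1.413, 0.307, 1.506, -0, 1.328, -0.073], TCP at [131.51, -559.764, 231.305] pointing down, gripper open.
Joint ranges: [-3.12, 3.12], [-1.05, 2.28], [0.14, 2.33], [-1.42, 4.57], [0.1, 2.73], [-2.68, 2.68]. Speed limits (rad/s): [2.57, 2.57, 3.14, 3.14, 3.14, 3.14].

## Interface

Orientations are given as a 3x3 rotation matrix whose columns are the frame's x, y, z axes.
In Python, from plant import monitor, eyes, workorder gives the robot as it stands. The module is installed in compiled form; this text tells all that it offers.
- The arm moves only by the tool carry_out, never from a script. Its argument "increments" is one flat list of numbers, 7 for each row, row after row: the opening, from -1 (shut) to 1 (fully open), so that 0 is half open, then the shift along the tool's x, y, z each as a share of 0.3 m, from -1 to 1, then the turn, a rotation vector about the tool's x, y, z each as a share of 120 degrees, from -1 to 1. In form: [grip, dx, dy, dz, wx, wy, wz, grip, dx, dy, dz, wx, wy, wz, ...]. A call has 1 to 12 rows; each row shifts and turns the commanded pose from where the row before left it, along the tool's axes as they then stand; what a row does not reach is not made up. A row lasts 1/10 s, in which the tool goes at most 50 mm and 8.59 degrees, less where a joint would pass 70% of its speed; a pose out of reach is approached as far as the arm can. A call with a number of a shift or a turn outside -1 to 1 is refused whole. A call with a gripper value outside its range is refused whole. The fingers move at their own pace and stop on an object; "force" is the grip in N (left out, the last holds). Time passes only in rows, so rows that do not move let the fingers close. It gives the time, the measured TCP pose, the force and the opening at its end, in the units of the state.
- monitor.sense(): the state, without advancing time (a new reading comes with each control period).
- eyes.get_image(name): name is "side" or "top" or "wrist"; returns (picture, depth): 420x560x3 uint8, red, green, blue; 420x560 float32, mm along the optical axis (not along the pixel's ray), 0 where there is no reading.
- eyes.camera_params(name): a dict with "K" (3x3 intrinsics, pixels), "world_from_camera" (4x4, takes a point from camera to world coordinates). Camera axes: x right, y down, z forward; pixel columns grow to the right and rows downward; lengths in mm; the calibration is good to about 2 mm. A picture is of the moment at which its call begins: read the wrist's pose just before it. camera_params takes no time and is no camera call; for the wrist camera it gives the pose at the moment of the call.
- workorder.hand_in(): hands the job in, once; it reports no verdict.
The state is a dict: "t": time; "joint_pos": joint angles; "joint_velocities": joint speeds; "joint_efforts": joint torques, N m; "tool_pos": TCP position; "orientation": TCP orientation; "ft_force": force on the tool from outside, world axes, zero at the start; "wrist_torque": the same for the moment, N m; "finger_gap": finger opening in mm.
Only numpy, scipy, OpenCV 4.12 (cv2) and the standard library are available. Lean on these libraries where they do the work, as an engineer would, in place of code of your own. Each camera call takes 0.05 s, during which the arm holds its last target.

## Task

Take the release pin from its stand, push its rod down through the ringed access hole in the top of the blue cassette, gently and never with more than 20 N, until the hidden spring latch gives, and hold it down while the tray creeps forward. Finish with the pin back in its stand, collar down on the stand, and the tray pulled out fully and let go. Leave everything else on the bench where it is.

Things in the scene. Friction and masses are not known exactly. Their poses are not given: they have to be found in the camera images.
- cassette: blue steel box with a bare steel top, 190 (x) by 140 (y) by 90 mm high, fixed to the bench. Origin: centre of its underside; x points to its closed back, the tray comes out towards -x; z up. Under the access hole is a hidden flat pad, 18 mm across, on a spring latch; it springs up when let go. Over 20 N from the pin on any part of the cassette, tray or latch spoils the job.
- access_hole (a point): centre of the mouth of the 11 mm round hole in the top plate (10 mm thick), 90 mm up, in a yellow ring, 50 mm behind the cassette's centre. Axes as the cassette's. The hidden pad starts anywhere from 10 to 42 mm below the mouth (differs each time), yields at about 3 to 4 N, frees the tray about 5 mm further down (6 to 11 N), and at 7 mm meets a stiff stop: a few mm more makes over 20 N.
- tray (a joint): how far the tray has slid out, m: 0 locked shut; a damped ejector drives it out to about 0.022 in 1 to 2 s once the latch is released; keep the pin down meanwhile (past 0.02 the latch no longer holds it); 0.07 fully out, against its stop. It slides with about 2 N of friction and stays where it is left.
- tray_handle (a point): centre of the top of the tray's red upright handle, a fin 12 mm thick (cassette x) by 30 mm wide (cassette y) and 40 mm tall above its arm, its top 78 mm above the bench; it moves with the tray. When shut it stands 125 mm in front of the cassette's centre, 24 mm clear of the tray front. Axes as the cassette's. Graspable from above across its width or thickness.
- pin: release pin, 121 mm long, 80 g, standing upright in its stand: a steel rod 6 mm across and 70 mm long, then an aluminium collar 26 mm across (70 to 75 mm above the tip), then an orange grip 18 mm across (75 to 121 mm above the tip). Origin: centre of the tip of the rod; z along the pin, from tip to grip.
- pin_collar (a point): centre of the underside of the pin's collar, 70 mm above the tip. It rests on the stand's top when the pin is in its stand.
- pin_stand: black block, 70 by 70 by 78 mm high, fixed to the bench. Origin: centre of its underside.
- stand_hole (a point): centre of the mouth of the stand's hole, on the top of the stand (78 mm above the bench), with a white ring round it; 13 mm across, straight down, 74 mm deep.
- mould_half: bystander: steel mould half with a raised step and two brass dowels, 90 by 80 by 68 mm, 3 kg. Origin: centre of its underside.
- paste_jar: bystander: closed jar of polishing paste, 56 mm across, 55 mm high. Origin: centre of its underside.
- grinder: bystander: hand grinder lying down, 215 mm long, 32 mm across. Origin: under the middle of its body.
- stone_tray: bystander: grey tray of polishing stones, 120 by 80 by 20 mm. Origin: centre of its underside.
- core_block: bystander: steel core block, 70 by 50 by 55 mm. Origin: centre of its underside.

How it is judged:
By the outcome, as a careful person would: the job done as asked, in the order asked, and still so for the second after the job is handed in, with the robot touching nothing.
It also fails if it takes over 61 s, if anything falls off the work surface, if the arm or the gripper's body presses on something with over 40 N, if the wrist force passes 120 N, or if a joint passes its speed limit or range.

## Working session

There is one attempt and no reset: what is moved stays moved. The work goes in short steps, Python scripts to look and compute and a tool call to move; the robot and the scene stay as the last step left them, time stands still between calls to the robot, and variables do not carry over. Pictures are saved under pics/ and viewed, and the job is handed in when it is done.

Besides the shell and the picture viewer there is one more tool, called after ">>>" as name(argument=value, ...) on one line, values as JSON. carry_out: Moves the arm, as the interface text tells. Shift numbers are shares of 0.3 m and turn numbers shares of 120 degrees, none past 1 either way. Its arguments: {"type":"object","properties":{"increments":{"type":"array"},"force":{"type":"number"}},"required":["increments"]}

```bash
mkdir -p pics; python3 - <<'E'
from plant import monitor, eyes
import cv2,numpy as np
s=monitor.sense(); print(s)
for n in("top","side","wrist"):
    p=eyes.camera_params(n); im,d=eyes.get_image(n)
    cv2.imwrite(f"pics/{n}0.png",im[:,:,::-1]); np.savez(f"pics/{n}0.npz",im=im,d=d,K=p["K"],T=p["world_from_camera"])
    print(n,p)
E
```

```text
{'t': 0.0, 'joint_pos': array([-1.41349044e+00,  3.07564520e-01,  1.50767260e+00,  4.33754824e-06,
        1.32841196e+00, -7.34667532e-02]), 'joint_velocities': array([ 0.00072758,  0.00011831, -0.00034509,  0.00118016,  0.00011162,
        0.00039799]), 'joint_efforts': array([-1.57715112e-05, -4.57550561e+01, -2.51911712e+01, -2.43902768e-04,
        1.31955306e-02,  1.82059765e-06]), 'tool_pos': array([ 131.40550157, -559.06181227,  230.38620695]), 'orientation': array([[ 9.73490224e-01,  2.28728403e-01, -3.17995726e-04],
       [ 2.28728571e-01, -9.73488117e-01,  2.03168884e-03],
       [ 1.55139884e-04, -2.05056394e-03, -9.99997886e-01]]), 'ft_force': array([-0.92739855,  0.11407048,  0.33646013]), 'wrist_torque': array([-0.02787022,  0.01109655, -0.0045932 ]), 'finger_gap': 85.42809749547327}
top {'K': array([[398.50448357,   0.        , 278.82122699],
       [  0.        , 398.50448357, 210.95176993],
       [  0.        ,   0.        ,   1.        ]]), 'world_from_camera': array([[-1.57319338e-02, -9.98427686e-01,  5.38020619e-02,
         4.57369680e+02],
       [-9.9975324
[... 597 characters left out ...]
      [ 3.30162245e-03, -7.28009318e-01, -6.85559284e-01,
         8.23902013e+02],
       [ 0.00000000e+00,  0.00000000e+00,  0.00000000e+00,
         1.00000000e+00]])}
wrist {'K': array([[302.32764442,   0.        , 276.32383162],
       [  0.        , 302.32764442, 208.36701915],
       [  0.        ,   0.        ,   1.        ]]), 'world_from_camera': array([[ 2.30166378e-01, -9.19356870e-01, -3.19071128e-01,
         2.13877895e+02],
       [-9.73148705e-01, -2.18198686e-01, -7.32866442e-02,
        -5.39686797e+02],
       [-2.24432105e-03,  3.27371776e-01, -9.44892948e-01,
         3.74103293e+02],
       [ 0.00000000e+00,  0.00000000e+00,  0.00000000e+00,
         1.00000000e+00]])}
```

View pics/top0.png

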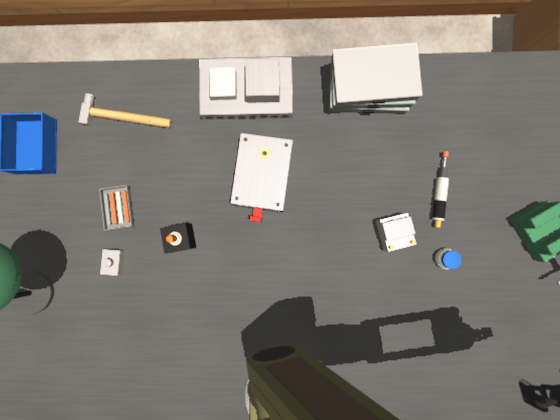

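View pics/side0.png

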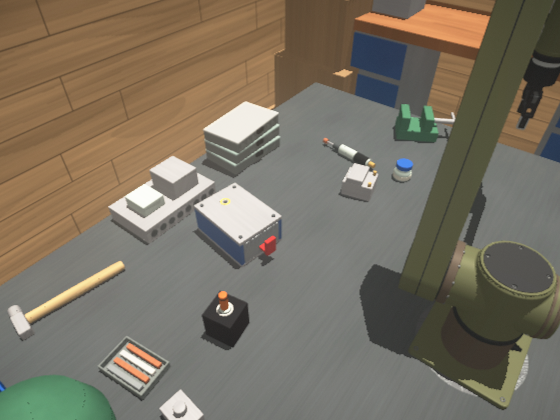

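View pics/wrist0.png

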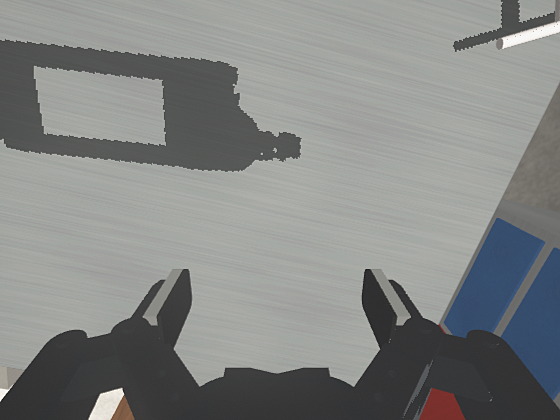

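The top view shows the stand at about (178,238) with its white ring near (174,239), the cassette at (263,173) with the yellow ring at (264,154), and the red handle at (257,214). Nothing blocks the space above them. Next I'll measure these points.

```bash
cat > h.py <<'E'
import numpy as np,cv2
def ld(n): 
    z=np.load(f"pics/{n}.npz"); return z["im"],z["d"],z["K"],z["T"]
def ray(u,v,K,T,h):
    r=T[:3,:3]@np.linalg.inv(K)@np.array([u,v,1.]); o=T[:3,3]; return o+r*(h-o[2])/r[2]
def proj(P,K,T):
    c=np.linalg.inv(T)@np.append(P,1); p=K@c[:3]; return p[:2]/p[2]
def cloud(d,K,T):
    v,u=np.indices(d.shape); r=np.stack([(u-K[0,2])/K[0,0]*d,(v-K[1,2])/K[1,1]*d,d],-1)
    return r@T[:3,:3].T+T[:3,3]
E
python3 - <<'E'
from h import *
for n in("top0","side0"):
    im,d,K,T=ld(n); P=cloud(d,K,T); hsv=cv2.cvtColor(im,cv2.COLOR_RGB2HSV)
    H,S,V=[hsv[...,i].astype(int) for i in range(3)]
    for nm,m in(("yellow",(H>20)&(H<35)&(S>120)&(V>90)),("red",((H<4)|(H>176))&(S>150)),("orange",(H>=4)&(H<16)&(S>150))):
        k,l,st,c=cv2.connectedComponentsWithStats(m.astype(np.uint8))
        for i in range(1,k):
            if st[i,4]>8:
                q=P[l==i]; print(n,nm,c[i].round(1),st[i],np.median(q,0).round(1),q[:,2].max().round(1))
    top=(P[...,2]>82)&(P[...,2]<98)&(d>0)
    k,l,st,c=cv2.connectedComponentsWithStats(top.astype(np.uint8))
    for i in range(1,k):
        if st[i,4]>300:
            q=P[l==i]; r=cv2.minAreaRect(q[:,:2].astype(np.float32)); print(n,"plate",c[i].round(1),st[i],r,np.median(q[:,2]))
    top=(P[...,2]>70)&(P[...,2]<85)&(d>0)
    k,l,st,c=cv2.connectedComponentsWithStats(top.astype(np.uint8))
    for i in range(1,k):
        if st[i,4]>200:
            q=P[l==i]; r=cv2.minAreaRect(q[:,:2].astype(np.float32)); print(n,"78",c[i].round(1),st[i],r,np.median(q[:,2]))
E
```

```text
top0 yellow [438.4 223.2] [437 220   4   7  20] [ 476.6 -433.9   23.5] 28.7
top0 red [256.2 214.8] [249 208  13  14 132] [506.6  70.8  40.4] 82.6
top0 orange [261.3  13.8] [   0    3  527   23 5106] [1498.9   83.4 -701. ] 1142.7
top0 orange [445.  153.8] [443 152   5   5  23] [ 671.1 -460.9   22.4] 28.4
top0 orange [125.9 206.2] [123 191   7  31  88] [539.4 446.9  14.4] 20.3
top0 orange [113.7 208.1] [111 193   7  31 105] [534.7 482.3  13.9] 21.2
top0 orange [167.2 238.7] [166 235   4   8  13] [445.2 295.4 128.9] 133.1
top0 orange [173.4 237.7] [170 235   7   6  25] [447.4 282.7 115.2] 131.7
top0 plate [221.5  81. ] [209  67  26  30 715] ((869.419677734375, 159.26889038085938), (68.82292938232422, 80.16288757324219), 89.60911560058594) 85.3433033796423
top0 plate [261.  171.1] [ 230  133   62   77 3717] ((622.0828857421875, 55.08293533325195), (140.44667053222656, 190.32763671875), 81.09547424316406) 90.25887821143033
top0 plate [545. 215.] [529 201  31  27 398] ((493.3861083984375, -692.958251953125), (30.751991271972656, 94.51406860351562), 28.6265869140625) 90.16816994870214
top0 
[... 1843 characters left out ...]
605469), 9.531518936157227) 77.86360975662274
side0 78 [242.4 143.5] [204 124  75  34 325] ((823.1502685546875, -219.66546630859375), (258.0729675292969, 120.5000991821289), 58.117252349853516) 78.50942983453513
side0 78 [239.5 230.9] [194 207  87  42 362] ((597.399169921875, 107.88664245605469), (234.17242431640625, 115.54963684082031), 27.067611694335938) 77.46358278910668
side0 78 [224.5 311.4] [201 291  46  40 871] ((449.0150146484375, 292.42822265625), (72.02294158935547, 72.5173568725586), 10.294313430786133) 78.88940771978253
side0 78 [472.3 342.6] [448 311  63  45 312] ((3.74676513671875, 40.9738883972168), (54.56022644042969, 127.85488891601562), 87.31462860107422) 77.76478971806318
```

```bash
python3 - <<'E'
from h import *
im,d,K,T=ld("top0"); a=cv2.resize(im[120:260,150:310],None,fx=5,fy=5,interpolation=cv2.INTER_CUBIC)[:600]
cv2.imwrite("pics/z_top0.png",a[:600,:800,::-1])
im,d,K,T=ld("side0"); a=cv2.resize(im[170:350,180:300],None,fx=3.3,fy=3.3,interpolation=cv2.INTER_CUBIC)
cv2.imwrite("pics/z_side0.png",a[:600,:800,::-1])
E
```

```text
(no output)
```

View pics/z_top0.png

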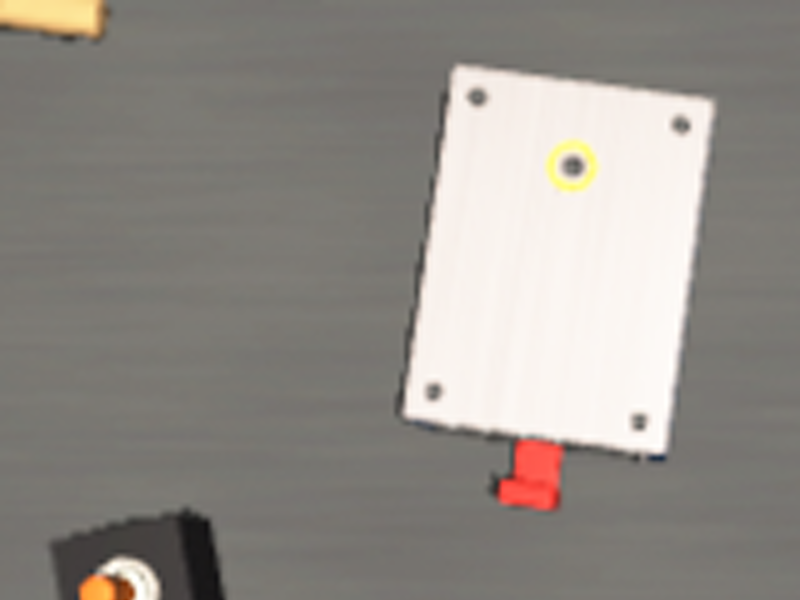

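```bash
cat >> h.py <<'E'
def Rz(a): c,s=np.cos(a),np.sin(a); return np.array([[c,-s,0],[s,c,0],[0,0,1]])
def pose(yaw): # tool down; yaw=deg of tool x
    c,s=np.cos(np.radians(yaw)),np.sin(np.radians(yaw)); return np.array([[c,s,0],[s,-c,0],[0,0,-1.]])
def plan(p,yaw,p2,yaw2,n,g=1,nd=4):
    """rows moving p,yaw -> p2,yaw2"""
    p=np.array(p,float);p2=np.array(p2,float);out=[];y=yaw
    for i in range(n):
        t=p+(p2-p)/(n-i); s=pose(y).T@(t-p)/300; w=-(yaw2-y)/(n-i)/120
        r=[g]+[round(float(x),nd) for x in s]+[0,0,round(w,nd)]
        out+=r; p=p+pose(y)@np.array(r[1:4])*300; y-=r[6]*120
    print("rows",n,"end",p.round(2),round(y,2)); print(str(out).replace(" ",""))
    return p,y
E
python3 - <<'E'
from h import *
for n in("top0","side0"):
    im,d,K,T=ld(n)
    print(n,"cass hole pred",proj([672.3,48,90],K,T),"stand",proj([448.5,291.4,78],K,T),"piN top",proj([448.5,291.4,129],K,T),"handle",proj([499,75,78],K,T))
p,y=plan([131.5,-559.8,231.3],13.2,[540,-250,231],92,12,nd=3)
p,y=plan(p,y,[448,291.5,215],171,12,nd=3)
E
```

```text
top0 cass hole pred [263.34519967 151.99821161] stand [173.89394857 237.3972679 ] piN top [168.32152459 237.65136452] handle [254.39195843 217.23017374]
side0 cass hole pred [224.66894516 201.28324789] stand [224.53245042 308.36573111] piN top [222.19069015 293.99868175] handle [269.26150589 238.67006003]
rows 12 end [ 539.96 -249.9   231.  ] 92.04
[1,0.13,-0.058,0.0,0,0,-0.055,1,0.136,-0.043,0.0,0,0,-0.055,1,0.14,-0.027,0.0,0,0,-0.055,1,0.142,-0.01,0.0,0,0,-0.055,1,0.142,0.006,0.0,0,0,-0.055,1,0.141,0.022,0.0,0,0,-0.055,1,0.137,0.038,0.0,0,0,-0.054,1,0.132,0.054,0.0,0,0,-0.055,1,0.125,0.069,0.0,0,0,-0.054,1,0.116,0.082,0.0,0,0,-0.055,1,0.106,0.095,0.001,0,0,-0.054,1,0.095,0.106,0.0,0,0,-0.055]
rows 12 end [447.92 291.63 215.1 ] 171.0
[1,0.151,-0.02,0.004,0,0,-0.055,1,0.153,-0.003,0.004,0,0,-0.055,1,0.152,0.015,0.005,0,0,-0.055,1,0.149,0.032,0.004,0,0,-0.055,1,0.144,0.049,0.005,0,0,-0.055,1,0.138,0.065,0.004,0,0,-0.055,1,0.129,0.081,0.005,0,0,-0.055,1,0.119,0.095,0.004,0,0,-0.055,1,0.108,0.108,0.005,0,0,-0.055,1,0.094,0.12,0.004,0,0,-0.054,1,0.08,0.13,0.005,0,0,-0.055,1,0.065,0.139,0.004,0,0,-0.054]
```

The zoomed top view shows the yellow ring with its dark hole at (264.4,153.2) in full-picture pixels. The handle fin is at about (255.6,218.4) and still shut. Both agree with the plate fit to within a few mm. Now I'll move to hover over the stand.

>>> carry_out(increments=[1,0.13,-0.058,0.0,0,0,-0.055,1,0.136,-0.043,0.0,0,0,-0.055,1,0.14,-0.027,0.0,0,0,-0.055,1,0.142,-0.01,0.0,0,0,-0.055,1,0.142,0.006,0.0,0,0,-0.055,1,0.141,0.022,0.0,0,0,-0.055,1,0.137,0.038,0.0,0,0,-0.054,1,0.132,0.054,0.0,0,0,-0.055,1,0.125,0.069,0.0,0,0,-0.054,1,0.116,0.082,0.0,0,0,-0.055,1,0.106,0.095,0.001,0,0,-0.054,1,0.095,0.106,0.0,0,0,-0.055])

```text
t: 1.35
tool_pos: [540.9, -248.3, 230.7]
orientation: [[-0.041, 0.999, -0.001], [0.999, 0.041, 0.0], [0.0, -0.001, -1.0]]
ft_force: [0.2, -0.6, -0.1]
finger_gap: 85.1
```

>>> carry_out(increments=[1,0.151,-0.02,0.004,0,0,-0.055,1,0.153,-0.003,0.004,0,0,-0.055,1,0.152,0.015,0.005,0,0,-0.055,1,0.149,0.032,0.004,0,0,-0.055,1,0.144,0.049,0.005,0,0,-0.055,1,0.138,0.065,0.004,0,0,-0.055,1,0.129,0.081,0.005,0,0,-0.055,1,0.119,0.095,0.004,0,0,-0.055,1,0.108,0.108,0.005,0,0,-0.055,1,0.094,0.12,0.004,0,0,-0.054,1,0.08,0.13,0.005,0,0,-0.055,1,0.065,0.139,0.004,0,0,-0.054])

```text
t: 2.55
tool_pos: [446.7, 293.5, 214.9]
orientation: [[-0.989, 0.151, -0.0], [0.151, 0.989, -0.0], [0.0, -0.0, -1.0]]
ft_force: [0.6, -0.4, 0.9]
finger_gap: 85.5
```

>>> carry_out(increments=[1,0,0,0,0,0,0,1,0,0,0,0,0,0])

```text
t: 2.75
tool_pos: [446.9, 292.5, 214.6]
orientation: [[-0.988, 0.154, -0.001], [0.154, 0.988, -0.001], [0.001, -0.001, -1.0]]
ft_force: [0.3, -0.5, 0.6]
finger_gap: 85.0
```

```bash
cat >> h.py <<'E'
def snap(n,tag):
    from plant import monitor,eyes
    s=monitor.sense();p=eyes.camera_params(n); im,d=eyes.get_image(n)
    cv2.imwrite(f"pics/{tag}.png",im[:,:,::-1]); np.savez(f"pics/{tag}.npz",im=im,d=d,K=p["K"],T=p["world_from_camera"],tcp=s["tool_pos"],R=s["orientation"])
    return im,d,p["K"],p["world_from_camera"],s
E
python3 - <<'E'
from h import *
im,d,K,T,s=snap("wrist","w1"); print(s)
E
```

```text
{'t': 2.75, 'joint_pos': array([ 5.00889888e-01,  2.64561835e-01,  1.61433657e+00, -5.85170519e-04,
        1.26389696e+00, -9.15232909e-01]), 'joint_velocities': array([-0.04257827, -0.01169901,  0.01561011, -0.00987977,  0.00474067,
        0.0004682 ]), 'joint_efforts': array([ 1.22722629e+00, -4.18007863e+01, -2.46895248e+01,  1.92433367e-01,
       -8.97926255e-02, -1.48295041e-02]), 'tool_pos': array([446.89568906, 292.5308404 , 214.61468487]), 'orientation': array([[-9.88088908e-01,  1.53882067e-01, -7.87042882e-04],
       [ 1.53882856e-01,  9.88088523e-01, -1.06682473e-03],
       [ 6.13502844e-04, -1.17523009e-03, -9.99999121e-01]]), 'ft_force': array([ 0.33639083, -0.46181326,  0.55449951]), 'wrist_torque': array([-0.02572972,  0.01239342, -0.0001067 ]), 'finger_gap': 85.03808257724}
```

View pics/w1.png

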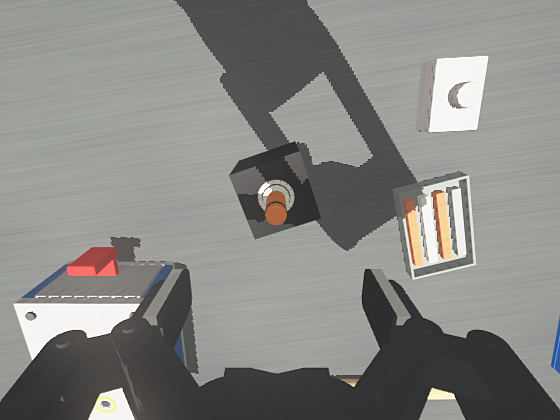

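```bash
python3 - <<'E'
from h import *
im,d,K,T=ld("w1")
z=np.load("pics/w1.npz")
P=cloud(d,K,T)
hsv=cv2.cvtColor(im,cv2.COLOR_RGB2HSV);H,S,V=[hsv[...,i].astype(int) for i in range(3)]
m=(H<16)&(S>120);m[:, :230]=0;m[:,330:]=0;m[:170]=0;m[250:]=0
q=P[m&(P[...,2]>125)];print("top",len(q),q.mean(0),q.min(0),q.max(0), "circ",cv2.minEnclosingCircle(q[:,:2].astype(np.float32)))
q=P[m];print("grip all",np.median(q,0),q[:,2].min(), q[:,2].max())
for h in(85,95,105,115):
    q=P[m&(abs(P[...,2]-h)<6)]
    if len(q): print(h,len(q),q.mean(0),cv2.minAreaRect(q[:,:2].astype(np.float32)))
st=(abs(P[...,2]-78)<4)
st[:, :215]=0;st[:,335:]=0;st[:135]=0;st[245:]=0
q=P[st];print("stand",cv2.minAreaRect(q[:,:2].astype(np.float32)),np.median(q[:,2]))
w=(V>150)&(S<50)&st; q=P[w]; print("ring",len(q),cv2.minEnclosingCircle(q[:,:2].astype(np.float32)),q.mean(0))
print("tcp pix",proj(z["tcp"],K,T))
a=cv2.resize(im[130:250,220:340],None,fx=5,fy=5,interpolation=cv2.INTER_CUBIC);cv2.imwrite("pics/z_w1.png",a[...,::-1])
E
```

```text
top 369 [445.61208998 292.76885645 131.61423212] [363.14096937 283.94708615 125.36145628] [455.20155177 306.05617612 358.28579104] circ ((408.92205810546875, 297.1513671875), 46.63920593261719)
grip all [442.9777077  293.00998103 129.32963392] 78.61056254204732 358.2857910408811
85 21 [441.78030563 290.21121543  87.68869102] ((449.8849792480469, 285.19757080078125), (8.9104642868042, 31.110782623291016), 51.41651153564453)
95 66 [440.20954278 293.59835822  95.18225876] ((441.2878723144531, 292.58892822265625), (5.417231559753418, 15.992408752441406), 1.0816271305084229)
105 69 [440.28045656 293.07728966 105.19470653] ((441.502197265625, 291.9908447265625), (5.994605541229248, 16.428804397583008), 4.47769832611084)
115 62 [440.2231218  294.09518681 113.71561778] ((441.5142822265625, 292.73291015625), (16.558212280273438, 5.872231960296631), 89.26055145263672)
stand ((447.56536865234375, 292.5850830078125), (70.49126434326172, 70.19429779052734), 10.297070503234863) 79.13425573165239
ring 286 ((447.1907043457031, 292.26824951171875), 17.815786361694336) [441.94045131 291.69507001  79.44614897]
tcp pix [275.34207616 269.3030245 ]
```

View pics/z_w1.png

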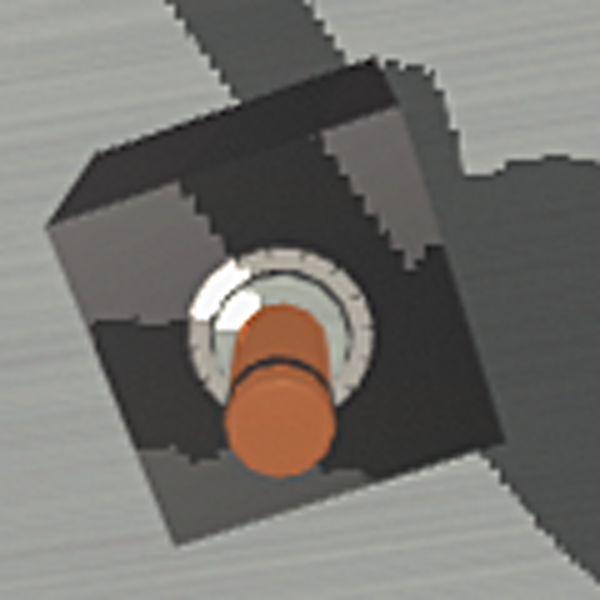

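The zoom shows the pin upright. Its top is at (276,213.6), inside the white ring centred near (276.5,197), and the collar looks close to concentric with the ring.

```bash
python3 - <<'E'
from h import *
im,d,K,T=ld("w1")
print("pintop",ray(276,213.6,K,T,129),"ring",ray(276.4,197,K,T,78))
im,d,K,T=ld("top0")
print("hole top",ray(264.4,153.2,K,T,90), ray(255.6,218.4,K,T,78))
from plant import monitor
s=monitor.sense();print(s["tool_pos"],s["t"])
plan([447.92,291.63,215.1],171,[447.5,292,92],171,4,nd=3)
E
```

```text
pintop [446.26964895 292.85891647 129.        ] ring [447.89058766 292.92367626  78.        ]
hole top [669.01043146  45.22848381  90.        ] [495.81556746  71.80368623  78.        ]
[447.13513943 291.47950041 214.70021076] 2.8
rows 4 end [447.37 292.02  92.1 ] 171.0
[1,0.0,0.0,0.103,0,0,0.0,1,0.001,0.0,0.102,0,0,-0.0,1,0.0,0.0,0.103,0,0,-0.0,1,0.001,0.001,0.102,0,0,-0.0]
```

>>> carry_out(increments=[1,0,0.003,0.1,0,0,0,1,0,0,0.1,0,0,0,1,0,0,0.1,0,0,0,1,0,0,0.108,0,0,0,1,0,0,0,0,0,0,-1,0,0,0,0,0,0,-1,0,0,0,0,0,0,-1,0,0,0,0,0,0,-1,0,0,0,0,0,0], force=60)

```text
t: 3.7
tool_pos: [448.7, 293.1, 94.2]
orientation: [[-0.988, 0.156, 0.003], [0.156, 0.988, 0.001], [-0.002, 0.002, -1.0]]
ft_force: [-0.3, 1.2, -0.8]
finger_gap: 28.4
```

>>> carry_out(increments=[-1,0,0,0,0,0,0,-1,0,0,0,0,0,0,-1,0,0,0,0,0,0])

```text
t: 4.0
tool_pos: [448.4, 293.1, 94.0]
orientation: [[-0.988, 0.156, 0.002], [0.156, 0.988, 0.001], [-0.002, 0.001, -1.0]]
ft_force: [-0.9, -0.6, 6.1]
finger_gap: 16.6
```

>>> carry_out(increments=[-1,0,0,-0.01,0,0,0,-1,0,0,-0.02,0,0,0,-1,0,0,0,0,0,0])

```text
t: 4.3
tool_pos: [448.1, 293.0, 102.5]
orientation: [[-0.988, 0.156, 0.001], [0.156, 0.988, 0.001], [-0.001, 0.001, -1.0]]
ft_force: [0.3, -0.2, 0.1]
finger_gap: 16.4
```

```bash
python3 - <<'E'
from h import *
im,d,K,T,s=snap("wrist","w2"); print(s["tool_pos"],s["ft_force"],s["wrist_torque"],s["finger_gap"])
E
```

```text
[448.10612294 293.01453906 102.47358981] [ 0.30740575 -0.17294155  0.07352772] [ 0.02321845 -0.02332764  0.03800484] 16.404292439630506
```

View pics/w2.png

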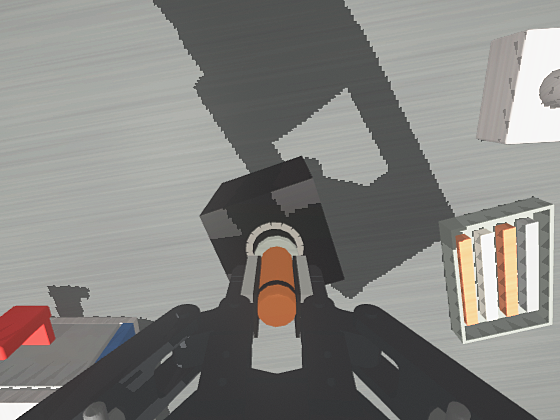

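The pin is gripped, with its top at (277,310) between the pads. The collar is already off the ring, and the grip is parallel to the tool. Now I'll lift it and move to hover over the hole.

```bash
python3 - <<'E'
from h import *
p,y=plan([448.1,293,102.5],171,[448.1,293,205],171,3,g=-1,nd=3)
p,y=plan(p,y,[671,47.5,205],171,9,g=-1,nd=3)
E
```

```text
rows 3 end [448.1 293.  205.1] 171.0
[-1,0.0,0.0,-0.114,0,0,0.0,-1,0.0,0.0,-0.114,0,0,-0.0,-1,0.0,0.0,-0.114,0,0,-0.0]
rows 9 end [671.04  47.5  205.1 ] 171.0
[-1,-0.096,-0.077,0.0,0,0,-0.0,-1,-0.096,-0.077,0.0,0,0,-0.0,-1,-0.096,-0.077,0.0,0,0,-0.0,-1,-0.096,-0.077,0.0,0,0,-0.0,-1,-0.096,-0.077,0.0,0,0,-0.0,-1,-0.095,-0.077,0.0,0,0,-0.0,-1,-0.096,-0.077,0.0,0,0,-0.0,-1,-0.095,-0.077,0.0,0,0,-0.0,-1,-0.096,-0.076,0.0,0,0,-0.0]
```

>>> carry_out(increments=[-1,0,0,-0.114,0,0,0,-1,0,0,-0.114,0,0,0,-1,0,0,-0.114,0,0,0,-1,0,0,0,0,0,0])

```text
t: 4.75
tool_pos: [450.8, 294.4, 209.1]
orientation: [[-0.988, 0.156, 0.009], [0.156, 0.988, 0.005], [-0.008, 0.006, -1.0]]
ft_force: [1.2, 0.7, -0.9]
finger_gap: 16.2
```

>>> carry_out(increments=[-1,-0.096,-0.077,0,0,0,0,-1,-0.096,-0.077,0,0,0,0,-1,-0.096,-0.077,0,0,0,0,-1,-0.096,-0.077,0,0,0,0,-1,-0.096,-0.077,0,0,0,0,-1,-0.095,-0.077,0,0,0,0,-1,-0.096,-0.077,0,0,0,0,-1,-0.095,-0.077,0,0,0,0,-1,-0.096,-0.076,0,0,0,0,-1,0,0,0,0,0,0,-1,0,0,0,0,0,0])

```text
t: 5.85
tool_pos: [670.3, 46.5, 202.5]
orientation: [[-0.987, 0.158, -0.003], [0.158, 0.987, 0.0], [0.003, -0.0, -1.0]]
ft_force: [-0.9, -0.6, -1.6]
finger_gap: 16.3
```

```bash
python3 - <<'E'
from h import *
im,d,K,T,s=snap("wrist","w3"); print(s["tool_pos"],s["ft_force"],s["finger_gap"],s["t"])
snap("side","s3"); snap("top","t3")
a=cv2.resize(im[130:330,190:370],None,fx=3,fy=3,interpolation=cv2.INTER_CUBIC);cv2.imwrite("pics/z_w3.png",a[...,::-1])
im,d,K,T=ld("s3");a=cv2.resize(im[120:280,160:320],None,fx=3.6,fy=3.6,interpolation=cv2.INTER_CUBIC);cv2.imwrite("pics/z_s3.png",a[...,::-1])
E
```

```text
[670.29134254  46.50668196 202.48666191] [-0.87654401 -0.59634197 -1.63107806] 16.34139760689095 5.85
```

View pics/z_w3.png

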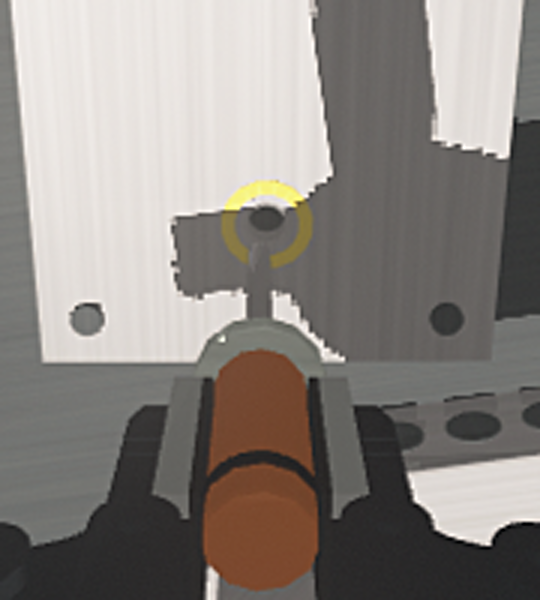

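View pics/z_s3.png

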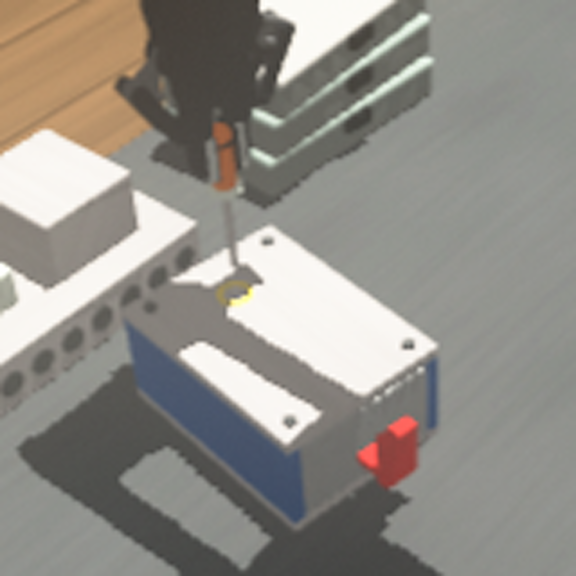

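```bash
python3 - <<'E'
from h import *
im,d,K,T=ld("w3")
a=cv2.resize(im[180:240,245:310],None,fx=10,fy=10,interpolation=cv2.INTER_NEAREST)
a=cv2.convertScaleAbs(a,alpha=1.6);cv2.imwrite("pics/z_w3b.png",a[...,::-1])
im,d,K,T=ld("t3")
a=cv2.resize(im[120:190,220:310],None,fx=8,fy=8,interpolation=cv2.INTER_NEAREST);cv2.imwrite("pics/z_t3.png",a[...,::-1])
E
```

```text
(no output)
```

View pics/z_w3b.png

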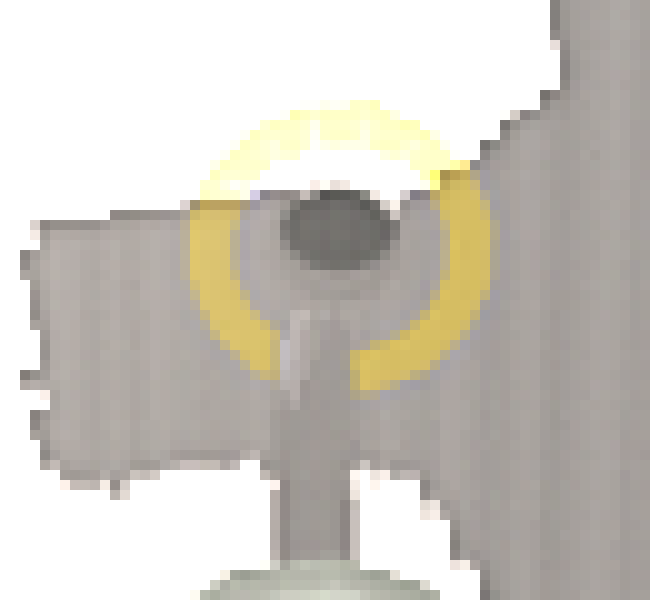

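```bash
python3 - <<'E'
from h import *
im,d,K,T=ld("w3"); z=np.load("pics/w3.npz"); R=z["R"];tcp=z["tcp"]
h=ray(279.25,204.7,K,T,90); print("hole",h,"tool",(R.T@(h-tcp)))
for zt in(114,116.5,119):
    t=ray(276.7,211,K,T,zt)-3*R[:,0]; print("tip",zt,t,"tool",R.T@(t-tcp), "diff tool",R.T@(h-t))
P=cloud(d,K,T); print(P[215:222,277].round(1))
E
```

```text
hole [671.26055509  49.62214372  90.        ] tool [ -0.80505452   3.23412382 112.48460745]
tip 114 [671.34920901  47.25225368 113.99094199] tool [-1.19414772  0.90690646 88.49247954] diff tool [ 0.38909319  2.32721736 23.99212791]
tip 116.5 [670.47269113  47.38604526 116.49094199] tool [-0.29995509  0.9005941  85.99516829] diff tool [-0.50509944  2.33352972 26.48943916]
tip 119 [669.59617325  47.51983684 118.99094199] tool [ 0.59423754  0.89428174 83.49785704] diff tool [-1.39929206  2.33984208 28.98675041]
[[666.1  48.3 129.8]
 [667.2  48.1 129. ]
 [666.8  48.2 132.1]
 [667.1  48.1 133.5]
 [666.1  48.3 138.2]
 [666.3  48.2 139.7]
 [666.1  48.3 142.4]]
```

View pics/z_t3.png

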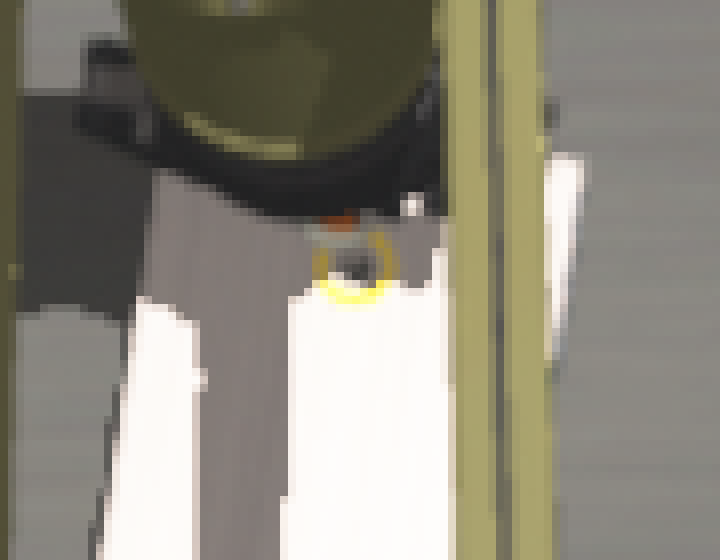

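The top view shows the rod and collar over the yellow ring, but the arm hides most of it. The wrist view puts the ring centre at (279.25,204.7) and the tip at (276.7,211). I'll shift +2.3 mm in tool y and come closer.

>>> carry_out(increments=[-1,-0.001,0.008,0.03,0,0,0,-1,0,0,0.03,0,0,0,-1,0,0,0,0,0,0,-1,0,0,0,0,0,0])

```text
t: 6.4
tool_pos: [670.8, 50.0, 185.6]
orientation: [[-0.988, 0.155, -0.001], [0.155, 0.988, -0.0], [0.001, -0.0, -1.0]]
ft_force: [0.1, -0.4, -1.3]
finger_gap: 16.3
```

```bash
python3 - <<'E'
from h import *
im,d,K,T,s=snap("wrist","w4"); print(s["tool_pos"],s["ft_force"],s["t"])
a=cv2.resize(im[170:240,245:310],None,fx=8,fy=8,interpolation=cv2.INTER_NEAREST)
a=cv2.convertScaleAbs(a,alpha=1.6);cv2.imwrite("pics/z_w4.png",a[...,::-1])
im,d,K,T,s=snap("side","s4");a=cv2.resize(im[170:230,190:260],None,fx=8,fy=8,interpolation=cv2.INTER_NEAREST);cv2.imwrite("pics/z_s4.png",a[...,::-1])
E
```

```text
[670.77904431  50.02184707 185.58312728] [ 0.14377947 -0.40183278 -1.29496211] 6.4
```

View pics/z_w4.png

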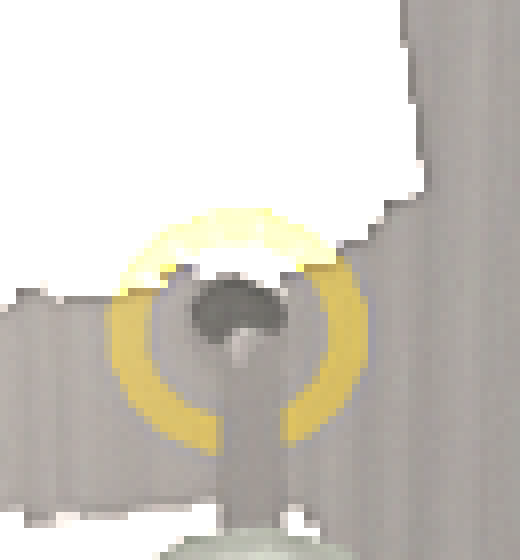

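View pics/z_s4.png

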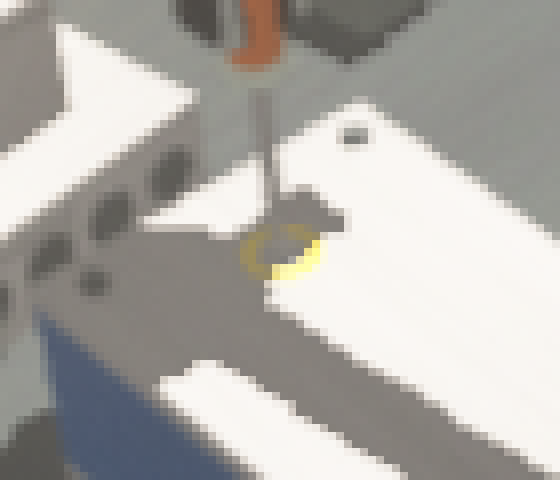

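```bash
python3 - <<'E'
from h import *
for w,hp,tp,zt in(("w3",(279.25,204.7),(276.7,211),116.5),("w4",(274.8,211.4),(276.0,211.4),99.6)):
    im,d,K,T=ld(w); z=np.load(f"pics/{w}.npz"); R=z["R"];tcp=z["tcp"]
    h=ray(*hp,K,T,90)
    t=ray(*tp,K,T,zt)-3*R[:,0]; print("hole",h,"tip",t,"diff tool",R.T@(h-t), "tip in tool",R.T@(t-tcp))
    g=im[175:240,250:305].astype(int)
im,d,K,T=ld("w4")
g=cv2.cvtColor(im,cv2.COLOR_RGB2GRAY)
for r in range(204,232): print(r,g[r,264:292])
im,d,K,T=ld("s4")
print(ray(190+282/8,170+253/8,K,T,90),"tip",ray(190+270/8,170+210/8,K,T,99.6))
E
```

```text
hole [671.26055509  49.62214372  90.        ] tip [670.47269113  47.38604526 116.49094199] diff tool [-0.50509944  2.33352972 26.48943916] tip in tool [-0.29995509  0.9005941  85.99516829]
hole [671.61226435  49.17469987  90.        ] tip [671.33720023  50.2413218   99.59565593] diff tool [-0.45136481 -1.00803279  9.59531631] tip in tool [-0.64178158  0.32942968 85.9865369 ]
204 [242 105  98 102 100 132 237 198 105 106  89 147 185 196 223 236  79  88
  94 107 116 116 115 118 118 107 103 103]
205 [245 183 101 108 107 100  91  79  71  61  60  62  79 133 182 201  99 100
 103 103 113 119 118 118 118 110 100 102]
206 [100 100 106 110 109 102  80  67  70  70  71  69  63  60  70 101 135 104
 105 103 108 119 118 119 120 118 100 100]
207 [107 108 111 109 104  82  70  72  72  72  72  72  70  68  64  71 107 104
 106 103 104 114 120 119 117 119 108 100]
208 [108 111 110 107  96  68  72  75  73  71  73  74  71  70  69  67  83 106
 104 103 104 112 120 119 117 119 116  99]
209 [107 110 108 108 102  68  73  75  72  70  72  70  70  70  68  66  74 106
 102 105 104 106 119 118 118 118 117 100]
210 [108
[... 1995 characters left out ...]
04 104 101 101 101]
227 [107 109 108 108 108 105 105 103  98  96  98  98  97  98  97  96 100 104
 104 102 102 105 108 105 104 101 100 100]
228 [108 108 109 107 108 107 107 105  99  97  96  99  97  99  98  96 100 104
 104 103 103 105 107 105 104 101 100 102]
229 [107 108 108 108 106 108 105 104  96  96  98  98  97  97  98  97  98 106
 103 102 102 105 107 104 104 101 101 101]
230 [107 108 106 106 107 105 104 104  97  97  97  97  97  97  97  96  96 105
 104 102 102 105 105 104 104 102 100 101]
231 [106 107 107 107 105 103 102  99  95  96  98  97  98  98  98  95  96 105
 103 101 101 106 106 104 104 101 100 102]
[670.11915591  48.07854696  90.        ] tip [680.02592445  41.95966815  99.6       ]
```

>>> carry_out(increments=[-1,-0.0027,-0.0036,0.018,0,0,0,-1,0,0,0,0,0,0,-1,0,0,0,0,0,0])

```text
t: 6.8
tool_pos: [671.9, 48.3, 180.7]
orientation: [[-0.988, 0.156, -0.0], [0.156, 0.988, 0.0], [0.0, -0.0, -1.0]]
ft_force: [-0.8, -0.5, -0.1]
finger_gap: 16.4
```

```bash
python3 - <<'E'
from h import *
im,d,K,T,s=snap("wrist","w5"); print(s["tool_pos"],s["ft_force"],s["t"])
a=cv2.resize(im[180:250,245:310],None,fx=8,fy=8,interpolation=cv2.INTER_NEAREST)
a=cv2.convertScaleAbs(a,alpha=1.8,beta=-30);cv2.imwrite("pics/z_w5.png",a[...,::-1])
E
```

```text
[671.94060777  48.26161256 180.71163571] [-0.81057611 -0.52001805 -0.132894  ] 6.8
```

View pics/z_w5.png

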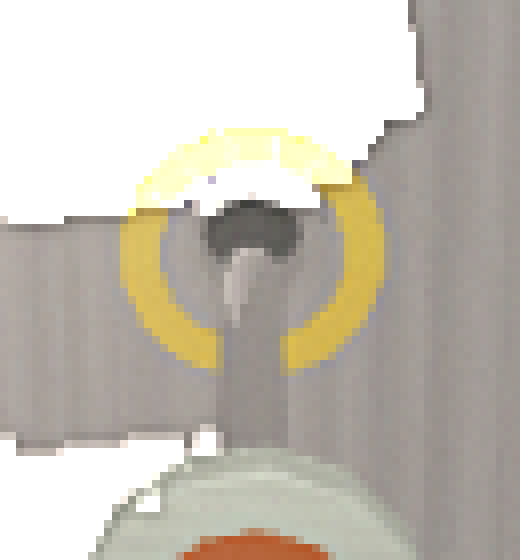

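```bash
python3 - <<'E'
from h import *
im,d,K,T=ld("w5"); z=np.load("pics/w5.npz"); R=z["R"];tcp=z["tcp"]
h=ray(276.7,211.5,K,T,90)
for zt in(93.7,94.7,95.7):
    t=ray(276.6,210.9,K,T,zt)-3*R[:,0]; print("hole",h,"tip",t,"diff tool",R.T@(h-t))
E
```

```text
hole [671.48591931  49.22523781  90.        ] tip [672.61110507  48.9549815   93.6987588 ] diff tool [1.15206443 0.09133526 3.69923012]
hole [671.48591931  49.22523781  90.        ] tip [672.25793711  49.00871675  94.6987588 ] diff tool [0.79442445 0.09351051 4.69908211]
hole [671.48591931  49.22523781  90.        ] tip [671.90476916  49.062452    95.6987588 ] diff tool [0.43678447 0.09568576 5.69893409]
```

>>> carry_out(increments=[-1,0.002,0,0.008,0,0,0,-1,0,0,0.005,0,0,0,-1,0,0,0,0,0,0])

```text
t: 7.15
tool_pos: [671.2, 48.5, 176.7]
orientation: [[-0.988, 0.156, -0.001], [0.156, 0.988, -0.0], [0.001, -0.0, -1.0]]
ft_force: [-1.0, 0.3, -0.8]
finger_gap: 16.4
```

>>> carry_out(increments=[-1,0,0,0.004,0,0,0,-1,0,0,0,0,0,0])

```text
t: 7.35
tool_pos: [671.4, 48.5, 175.6]
orientation: [[-0.988, 0.156, -0.0], [0.156, 0.988, -0.0], [0.0, -0.0, -1.0]]
ft_force: [-0.6, 0.0, -0.6]
finger_gap: 16.7
```

>>> carry_out(increments=[-1,0,0,0.003,0,0,0,-1,0,0,0,0,0,0])

```text
t: 7.55
tool_pos: [671.4, 48.5, 174.8]
orientation: [[-0.988, 0.156, -0.0], [0.156, 0.988, -0.0], [0.0, -0.0, -1.0]]
ft_force: [0.9, 0.1, -0.8]
finger_gap: 16.3
```

>>> carry_out(increments=[-1,0,0,0.004,0,0,0,-1,0,0,0,0,0,0])

```text
t: 7.75
tool_pos: [671.4, 48.5, 173.5]
orientation: [[-0.988, 0.156, -0.0], [0.156, 0.988, -0.0], [0.0, -0.0, -1.0]]
ft_force: [-0.4, -0.5, -1.2]
finger_gap: 16.7
```

>>> carry_out(increments=[-1,0,0,0.004,0,0,0,-1,0,0,0,0,0,0])

```text
t: 7.95
tool_pos: [671.3, 48.5, 172.3]
orientation: [[-0.988, 0.156, -0.0], [0.156, 0.988, -0.0], [0.0, -0.0, -1.0]]
ft_force: [0.3, 0.4, -1.2]
finger_gap: 16.7
```

>>> carry_out(increments=[-1,0,0,0.005,0,0,0,-1,0,0,0,0,0,0])

```text
t: 8.15
tool_pos: [671.3, 48.5, 170.8]
orientation: [[-0.988, 0.156, -0.0], [0.156, 0.988, -0.0], [0.0, -0.0, -1.0]]
ft_force: [-0.0, -0.3, -1.8]
finger_gap: 16.7
```

```bash
python3 - <<'E'
from h import *
im,d,K,T,s=snap("wrist","w6"); print(s["tool_pos"],s["ft_force"],s["t"])
a=cv2.resize(im[180:250,245:310],None,fx=8,fy=8,interpolation=cv2.INTER_NEAREST)
a=cv2.convertScaleAbs(a,alpha=1.8,beta=-30);cv2.imwrite("pics/z_w6.png",a[...,::-1])
E
```

```text
[671.31955753  48.50879117 170.75711409] [-0.01409382 -0.32395246 -1.82358482] 8.15
```

View pics/z_w6.png

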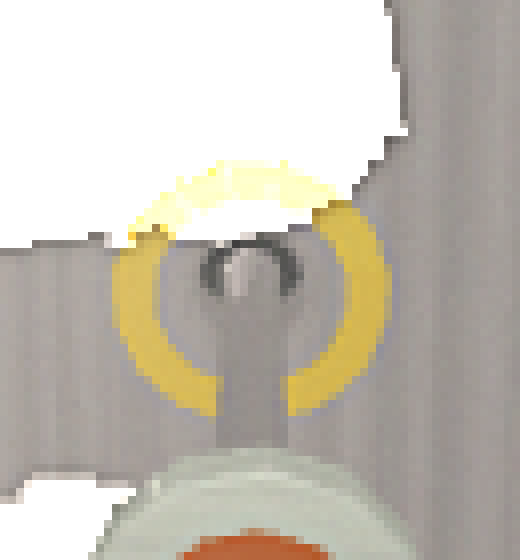

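Now the rod is inside the hole, centred sideways. It sits about 1 mm towards the robot, with the rim edge at y≈238 and the rod edge at 247 in the zoom. I'll nudge it by -0.8 mm in x and go on down.

>>> carry_out(increments=[-1,-0.003,0,0.004,0,0,0,-1,0,0,0,0,0,0])

```text
t: 8.4
tool_pos: [672.4, 48.3, 169.7]
orientation: [[-0.988, 0.156, -0.0], [0.156, 0.988, -0.0], [0.0, -0.0, -1.0]]
ft_force: [-0.1, -0.2, -0.9]
finger_gap: 16.8
```

>>> carry_out(increments=[-1,0,0,0.006,0,0,0,-1,0,0,0,0,0,0])

```text
t: 8.6
tool_pos: [672.2, 48.3, 167.7]
orientation: [[-0.988, 0.156, -0.0], [0.156, 0.988, -0.0], [0.0, -0.0, -1.0]]
ft_force: [0.2, 0.9, -1.2]
finger_gap: 16.7
```

>>> carry_out(increments=[-1,0,0,0.006,0,0,0,-1,0,0,0,0,0,0])

```text
t: 8.8
tool_pos: [672.1, 48.4, 165.9]
orientation: [[-0.988, 0.156, -0.001], [0.156, 0.988, 0.0], [0.001, -0.0, -1.0]]
ft_force: [-0.8, -0.1, -0.2]
finger_gap: 16.5
```

>>> carry_out(increments=[-1,0,0,0.006,0,0,0,-1,0,0,0,0,0,0])

```text
t: 9.0
tool_pos: [672.2, 48.4, 164.1]
orientation: [[-0.988, 0.156, -0.0], [0.156, 0.988, 0.0], [0.0, -0.0, -1.0]]
ft_force: [-0.2, -0.9, -0.8]
finger_gap: 16.6
```

>>> carry_out(increments=[-1,0,0,0.006,0,0,0,-1,0,0,0,0,0,0])

```text
t: 9.2
tool_pos: [672.1, 48.4, 162.3]
orientation: [[-0.988, 0.156, -0.001], [0.156, 0.988, -0.0], [0.001, -0.0, -1.0]]
ft_force: [0.5, -0.5, -1.2]
finger_gap: 16.4
```

>>> carry_out(increments=[-1,0,0,0.006,0,0,0,-1,0,0,0,0,0,0])

```text
t: 9.4
tool_pos: [672.2, 48.4, 160.5]
orientation: [[-0.988, 0.156, -0.0], [0.156, 0.988, 0.0], [0.0, -0.0, -1.0]]
ft_force: [-0.5, -0.3, -0.4]
finger_gap: 16.2
```

>>> carry_out(increments=[-1,0,0,0.006,0,0,0,-1,0,0,0,0,0,0])

```text
t: 9.6
tool_pos: [672.2, 48.3, 158.7]
orientation: [[-0.988, 0.156, -0.001], [0.156, 0.988, -0.0], [0.001, -0.0, -1.0]]
ft_force: [-0.3, -0.0, -0.8]
finger_gap: 16.6
```

>>> carry_out(increments=[-1,0,0,0.006,0,0,0,-1,0,0,0,0,0,0])

```text
t: 9.8
tool_pos: [672.7, 48.4, 157.9]
orientation: [[-0.988, 0.156, 0.001], [0.156, 0.988, 0.0], [-0.001, 0.0, -1.0]]
ft_force: [-0.2, 0.3, 2.8]
finger_gap: 16.5
```

>>> carry_out(increments=[-1,0,0,0.006,0,0,0,-1,0,0,0,0,0,0])

```text
t: 10.0
tool_pos: [672.9, 48.4, 156.4]
orientation: [[-0.988, 0.156, 0.002], [0.156, 0.988, 0.0], [-0.002, 0.0, -1.0]]
ft_force: [-1.0, 0.1, 4.8]
finger_gap: 16.4
```

>>> carry_out(increments=[-1,0,0,0.005,0,0,0,-1,0,0,0,0,0,0])

```text
t: 10.2
tool_pos: [672.9, 48.4, 155.1]
orientation: [[-0.988, 0.156, 0.002], [0.156, 0.988, -0.0], [-0.002, 0.0, -1.0]]
ft_force: [-0.7, 0.3, 6.0]
finger_gap: 16.5
```

>>> carry_out(increments=[-1,0,0,0.004,0,0,0,-1,0,0,0,0,0,0])

```text
t: 10.4
tool_pos: [673.0, 48.3, 154.1]
orientation: [[-0.988, 0.156, 0.002], [0.156, 0.988, -0.0], [-0.002, 0.0, -1.0]]
ft_force: [-1.2, 0.8, 6.9]
finger_gap: 16.3
```

>>> carry_out(increments=[-1,0,0,0.004,0,0,0,-1,0,0,0,0,0,0])

```text
t: 10.6
tool_pos: [672.9, 48.3, 152.7]
orientation: [[-0.988, 0.156, 0.002], [0.156, 0.988, -0.0], [-0.002, 0.0, -1.0]]
ft_force: [-1.1, -0.4, 5.5]
finger_gap: 16.4
```

>>> carry_out(increments=[-1,0,0,0.002,0,0,0,-1,0,0,0,0,0,0,-1,0,0,0,0,0,0])

```text
t: 10.9
tool_pos: [673.0, 48.3, 152.1]
orientation: [[-0.988, 0.156, 0.002], [0.156, 0.988, -0.0], [-0.002, 0.0, -1.0]]
ft_force: [-0.3, 0.4, 5.4]
finger_gap: 16.2
```

```bash
python3 - <<'E'
from h import *
im,d,K,T,s=snap("side","s7"); print(s["tool_pos"],s["ft_force"],s["t"])
a0=cv2.imread("pics/s4.png")[160:270,180:300]; a=im[160:270,180:300,::-1]
cv2.imwrite("pics/z_s7.png",np.hstack([cv2.resize(x,None,fx=3.3,fy=3.3,interpolation=cv2.INTER_CUBIC) for x in(a0,a)]))
E
```

```text
[672.98797337  48.30836396 152.11641197] [-0.2585888   0.42555003  5.41913819] 10.9
```

View pics/z_s7.png

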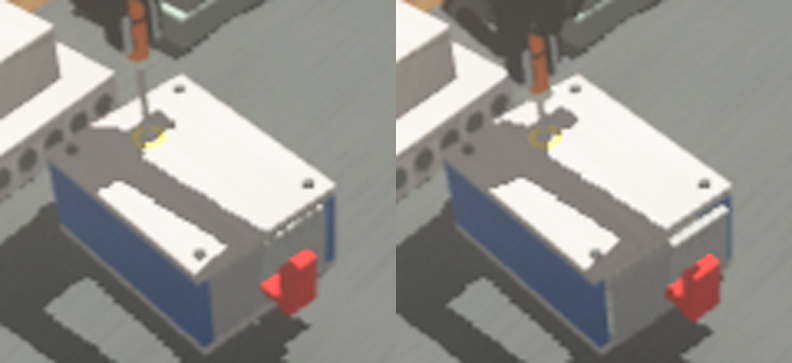

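The force fell from 6.9 N to 5.4 N, so the latch gave. In the side view the tray has begun to come out, with a bright gap at the front edge. I'll hold the pin down for more than 2 s.

>>> carry_out(increments=[-1,0,0,0,0,0,0,-1,0,0,0,0,0,0,-1,0,0,0,0,0,0,-1,0,0,0,0,0,0,-1,0,0,0,0,0,0,-1,0,0,0,0,0,0,-1,0,0,0,0,0,0,-1,0,0,0,0,0,0,-1,0,0,0,0,0,0,-1,0,0,0,0,0,0,-1,0,0,0,0,0,0,-1,0,0,0,0,0,0])

```text
t: 12.15
tool_pos: [673.0, 48.3, 152.1]
orientation: [[-0.988, 0.156, 0.002], [0.156, 0.988, -0.0], [-0.002, 0.0, -1.0]]
ft_force: [-0.3, -0.6, 5.2]
finger_gap: 17.0
```

>>> carry_out(increments=[-1,0,0,0,0,0,0,-1,0,0,0,0,0,0,-1,0,0,0,0,0,0,-1,0,0,0,0,0,0,-1,0,0,0,0,0,0,-1,0,0,0,0,0,0,-1,0,0,0,0,0,0,-1,0,0,0,0,0,0,-1,0,0,0,0,0,0,-1,0,0,0,0,0,0,-1,0,0,0,0,0,0,-1,0,0,0,0,0,0])

```text
t: 13.35
tool_pos: [673.0, 48.3, 152.1]
orientation: [[-0.988, 0.156, 0.002], [0.156, 0.988, -0.0], [-0.002, 0.0, -1.0]]
ft_force: [-1.4, -0.3, 5.6]
finger_gap: 16.3
```

```bash
python3 - <<'E'
from h import *
def red(n):
    im,d,K,T=ld(n); hsv=cv2.cvtColor(im,cv2.COLOR_RGB2HSV)
    m=(((hsv[...,0]<4)|(hsv[...,0]>176))&(hsv[...,1]>150)); m[:200]=0;m[300:]=0;m[:,:230]=0;m[:,310:]=0
    P=cloud(d,K,T)[m]; P=P[P[:,2]>70]; return np.median(P,0),len(P)
im,d,K,T,s=snap("side","s8"); print(s["tool_pos"],s["ft_force"],s["t"])
for n in("side0","s4","s7","s8"): print(n,red(n))
cv2.imwrite("pics/z_s8.png",cv2.resize(im[160:270,180:300,::-1],None,fx=5,fy=5,interpolation=cv2.INTER_CUBIC))
E
```

```text
[672.96556659  48.31033867 152.10624293] [-1.40755736 -0.25337812  5.61535963] 13.35
side0 (array([496.28071928,  76.61625113,  78.47386774]), 49)
s4 (array([494.51138004,  70.94569016,  78.54728116]), 29)
s7 (array([486.75774609,  75.16143284,  78.3413847 ]), 35)
s8 (array([476.40190705,  80.7533403 ,  78.37168186]), 47)
```

View pics/z_s8.png

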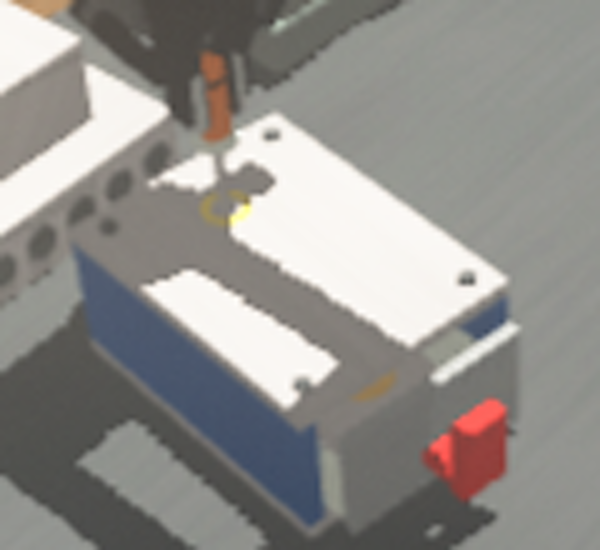

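>>> carry_out(increments=[-1,0,0,0,0,0,0,-1,0,0,0,0,0,0,-1,0,0,0,0,0,0,-1,0,0,0,0,0,0,-1,0,0,0,0,0,0,-1,0,0,0,0,0,0,-1,0,0,0,0,0,0,-1,0,0,0,0,0,0,-1,0,0,0,0,0,0,-1,0,0,0,0,0,0])

```text
t: 14.4
tool_pos: [673.0, 48.3, 152.1]
orientation: [[-0.988, 0.156, 0.002], [0.156, 0.988, -0.0], [-0.002, 0.0, -1.0]]
ft_force: [-0.6, 0.2, 6.1]
finger_gap: 16.6
```

```bash
python3 - <<'E'
from h import *
im,d,K,T,s=snap("side","s9"); print(s["tool_pos"],s["ft_force"],s["t"])
ref=ld("s8")[0]
print(np.abs(ref[160:290,200:320].astype(int)-im[160:290,200:320]).mean(), cv2.phaseCorrelate(cv2.cvtColor(ref,7)[235:275,260:295].astype(np.float32),cv2.cvtColor(im,7)[235:275,260:295].astype(np.float32)))
plan([673,48.3,152.1],171,[673,48.3,220],171,4,g=-1,nd=3)
p,y=plan([672.5,48.3,220],171,[448.3,293,205],171,9,g=-1,nd=3)
E
```

```text
[672.98697628  48.31930709 152.12623328] [-0.58427685  0.16968216  6.13405781] 14.4
0.5853418803418804 ((0.024389879775359447, 0.036572906942868855), 0.9972561577955882)
rows 4 end [673.   48.3 219.9] 171.0
[-1,0.0,0.0,-0.057,0,0,0.0,-1,0.0,0.0,-0.056,0,0,-0.0,-1,0.0,0.0,-0.057,0,0,-0.0,-1,0.0,0.0,-0.056,0,0,-0.0]
rows 9 end [448.23 293.1  205.  ] 171.0
[-1,0.096,0.077,0.006,0,0,0.0,-1,0.096,0.076,0.006,0,0,-0.0,-1,0.096,0.077,0.005,0,0,-0.0,-1,0.096,0.076,0.006,0,0,-0.0,-1,0.096,0.077,0.005,0,0,-0.0,-1,0.096,0.076,0.005,0,0,-0.0,-1,0.097,0.077,0.006,0,0,-0.0,-1,0.096,0.076,0.005,0,0,-0.0,-1,0.097,0.077,0.006,0,0,-0.0]
```

The tray has stopped, about 20–22 mm out. Now I'll withdraw the pin and go back over the stand.

>>> carry_out(increments=[-1,0,0,-0.02,0,0,0,-1,0,0,-0.04,0,0,0,-1,0,0,-0.057,0,0,0,-1,0,0,-0.057,0,0,0,-1,0,0,-0.053,0,0,0,-1,0,0,0,0,0,0])

```text
t: 15.05
tool_pos: [674.0, 48.4, 222.0]
orientation: [[-0.988, 0.156, 0.005], [0.156, 0.988, 0.0], [-0.005, 0.001, -1.0]]
ft_force: [0.3, -0.4, -0.5]
finger_gap: 16.4
```

>>> carry_out(increments=[-1,0.096,0.077,0.006,0,0,0,-1,0.096,0.076,0.006,0,0,0,-1,0.096,0.077,0.005,0,0,0,-1,0.096,0.076,0.006,0,0,0,-1,0.096,0.077,0.005,0,0,0,-1,0.096,0.076,0.005,0,0,0,-1,0.097,0.077,0.006,0,0,0,-1,0.096,0.076,0.005,0,0,0,-1,0.097,0.077,0.006,0,0,0,-1,0,0,0,0,0,0,-1,0,0,0,0,0,0])

```text
t: 16.15
tool_pos: [447.1, 293.3, 203.5]
orientation: [[-0.988, 0.154, -0.001], [0.154, 0.988, -0.001], [0.0, -0.001, -1.0]]
ft_force: [0.5, -0.5, 0.6]
finger_gap: 16.5
```

```bash
python3 - <<'E'
from h import *
im,d,K,T,s=snap("wrist","w10"); print(s["tool_pos"],s["ft_force"],s["finger_gap"],s["t"])
a=cv2.resize(im[165:240,235:320],None,fx=8,fy=8,interpolation=cv2.INTER_NEAREST)
a=cv2.convertScaleAbs(a,alpha=1.3);cv2.imwrite("pics/z_w10.png",a[...,::-1])
E
```

```text
[447.14408291 293.28145251 203.46810113] [ 0.51840699 -0.45763995  0.62443159] 16.45354711442999 16.15
```

View pics/z_w10.png

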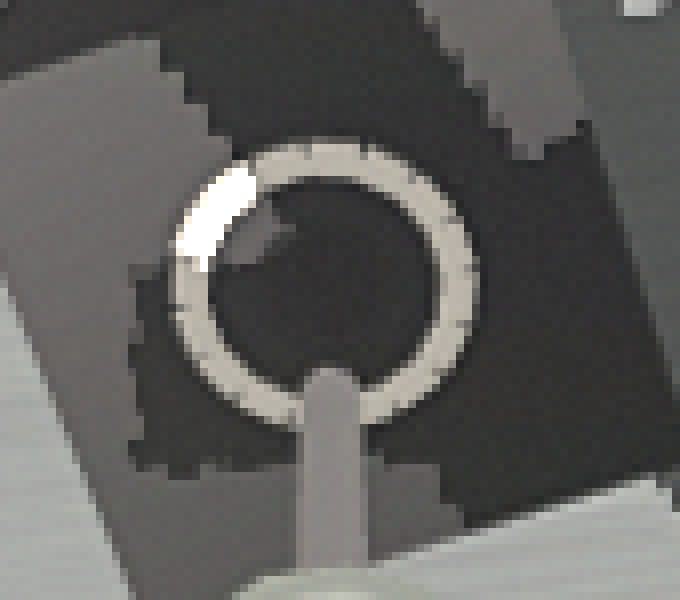

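View pics/w10.png

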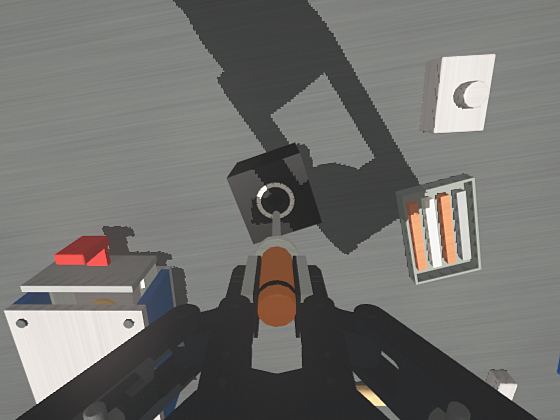

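```bash
python3 - <<'E'
from h import *
im,d,K,T=ld("w10"); z=np.load("pics/w10.npz"); R=z["R"];tcp=z["tcp"]
h=ray(275.5,200.6,K,T,78); t=ray(276.4,211,K,T,tcp[2]-86)-3*R[:,0]
print(h,t,"diff",R.T@(h-t),"tip tool",R.T@(t-tcp))
E
```

```text
[448.12493362 292.82689868  78.        ] [447.46835415 293.78104742 117.46674527] diff [-0.81330309 -0.79875581 39.46727766] tip tool [-0.28247567  0.63743864 86.00059206]
```

The ring is at (275.5,200.6) and the tip at (276.4,211), with the pin unchanged in the grip. I'll correct by -0.6 and -0.8 mm and descend close to the mouth.

>>> carry_out(increments=[-1,-0.002,-0.0027,0.05,0,0,0,-1,0,0,0.05,0,0,0,-1,0,0,0.015,0,0,0,-1,0,0,0,0,0,0])

```text
t: 16.6
tool_pos: [448.7, 291.0, 168.7]
orientation: [[-0.987, 0.158, -0.002], [0.158, 0.987, -0.001], [0.001, -0.001, -1.0]]
ft_force: [-0.8, -0.9, -0.5]
finger_gap: 16.6
```

```bash
python3 - <<'E'
from h import *
im,d,K,T,s=snap("wrist","w11"); print(s["tool_pos"],s["ft_force"],s["finger_gap"],s["t"])
a=cv2.resize(im[165:240,235:320],None,fx=8,fy=8,interpolation=cv2.INTER_NEAREST)
a=cv2.convertScaleAbs(a,alpha=1.3);cv2.imwrite("pics/z_w11.png",a[...,::-1])
E
```

```text
[448.72872876 291.02679943 168.67383969] [-0.75399998 -0.86653796 -0.45559941] 16.57595547274035 16.6
```

View pics/z_w11.png

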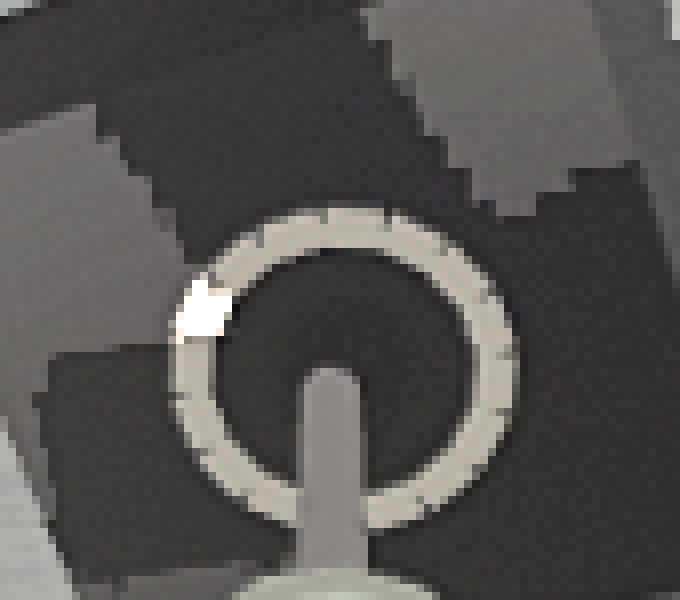

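```bash
python3 - <<'E'
from h import *
im,d,K,T=ld("w11"); z=np.load("pics/w11.npz"); R=z["R"];tcp=z["tcp"]
h=ray(278,211.1,K,T,78); t=ray(276.4,211,K,T,tcp[2]-86)-3*R[:,0]
print(h,t,"diff",R.T@(h-t),"tip tool",R.T@(t-tcp))
from plant import monitor; print(monitor.sense()["tool_pos"])
E
```

```text
[447.96540825 293.01342701  78.        ] [448.99094533 291.51556214  82.66961813] diff [1.2422328  1.32404262 4.66952114] tip tool [-0.30292627  0.64442545 86.00306229]
[449.08996258 291.46369521 169.37459262]
```

>>> carry_out(increments=[-1,0.0045,0.003,0,0,0,0,-1,0,0,0.015,0,0,0,-1,0,0,0.015,0,0,0,-1,0,0,0,0,0,0])

```text
t: 17.05
tool_pos: [446.8, 293.1, 160.0]
orientation: [[-0.988, 0.156, -0.001], [0.156, 0.988, -0.001], [0.001, -0.001, -1.0]]
ft_force: [0.0, -0.6, -0.6]
finger_gap: 16.9
```

```bash
python3 - <<'E'
from h import *
im,d,K,T,s=snap("wrist","w12"); print(s["tool_pos"],s["ft_force"],s["finger_gap"],s["t"])
a=cv2.resize(im[165:240,235:320],None,fx=8,fy=8,interpolation=cv2.INTER_NEAREST)
a=cv2.convertScaleAbs(a,alpha=1.3);cv2.imwrite("pics/z_w12.png",a[...,::-1])
E
```

```text
[446.7616332  293.07140416 159.95800258] [ 0.04977763 -0.57765186 -0.56352161] 16.937786911899504 17.05
```

View pics/z_w12.png

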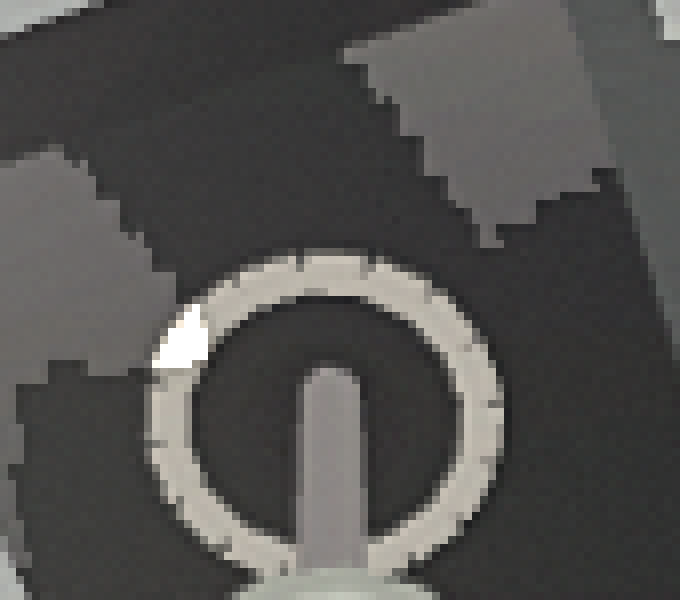

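```bash
python3 - <<'E'
from h import *
im,d,K,T=ld("w12"); z=np.load("pics/w12.npz"); R=z["R"];tcp=z["tcp"]
h=ray(275.6,217.2,K,T,78); t=ray(276.4,211,K,T,tcp[2]-86)-3*R[:,0]
print(h,t,"diff",R.T@(h-t),"tip tool",R.T@(t-tcp))
from plant import monitor; print(monitor.sense()["tool_pos"])
E
```

```text
[447.78264633 292.85401024  78.        ] [447.07914148 293.60642383  73.95543444] diff [-0.80871331 -0.6363778  -4.04481914] tip tool [-0.30386433  0.63758743 86.00191819]
[446.90705082 293.143419   160.14709611]
```

>>> carry_out(increments=[-1,-0.0025,-0.002,0.02,0,0,0,-1,0,0,0.04,0,0,0,-1,0,0,0.05,0,0,0,-1,0,0,0.05,0,0,0,-1,0,0,0.03,0,0,0,-1,0,0,0,0,0,0,-1,0,0,0,0,0,0])

```text
t: 17.8
tool_pos: [447.9, 292.6, 103.3]
orientation: [[-0.988, 0.156, -0.0], [0.156, 0.988, -0.0], [0.0, -0.0, -1.0]]
ft_force: [-0.3, -0.5, -0.6]
finger_gap: 16.6
```

>>> carry_out(increments=[-1,0,0,0.015,0,0,0,-1,0,0,0.01,0,0,0,-1,0,0,0,0,0,0])

```text
t: 18.1
tool_pos: [447.8, 292.5, 95.9]
orientation: [[-0.988, 0.156, -0.0], [0.156, 0.988, -0.0], [0.0, -0.0, -1.0]]
ft_force: [0.5, -0.1, -0.8]
finger_gap: 16.4
```

>>> carry_out(increments=[-1,0,0,0.005,0,0,0,-1,0,0,0,0,0,0])

```text
t: 18.3
tool_pos: [447.9, 292.5, 94.5]
orientation: [[-0.988, 0.156, 0.0], [0.156, 0.988, 0.0], [-0.0, 0.0, -1.0]]
ft_force: [0.3, 0.1, 0.1]
finger_gap: 16.7
```

>>> carry_out(increments=[-1,0,0,0.003,0,0,0,-1,0,0,0,0,0,0])

```text
t: 18.5
tool_pos: [448.1, 292.6, 94.0]
orientation: [[-0.988, 0.156, 0.0], [0.156, 0.988, 0.0], [-0.0, 0.0, -1.0]]
ft_force: [-0.3, -0.1, 2.3]
finger_gap: 16.5
```

>>> carry_out(increments=[-0.4,0,0,0,0,0,0,-0.2,0,0,0,0,0,0,0,0,0,0,0,0,0,0,0,0,0,0,0,0,0.2,0,0,0,0,0,0,0.2,0,0,0,0,0,0,0.2,0,0,0,0,0,0])

```text
t: 19.2
tool_pos: [447.9, 292.6, 93.6]
orientation: [[-0.988, 0.156, -0.0], [0.156, 0.988, 0.0], [0.0, -0.0, -1.0]]
ft_force: [-0.1, 0.5, 0.3]
finger_gap: 51.3
```

```bash
python3 - <<'E'
from h import *
im,d,K,T,s=snap("wrist","w13"); print(s["tool_pos"],s["ft_force"],s["finger_gap"],s["t"])
E
```

```text
[447.91870197 292.57662275  93.5653492 ] [-0.11996439  0.52806227  0.29991389] 51.345001387163094 19.2
```

View pics/w13.png

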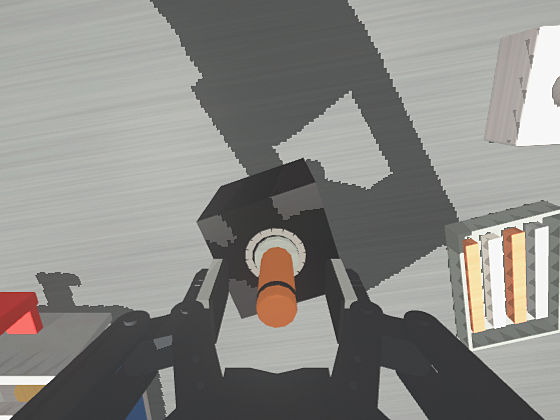

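The pin stands free and upright, collar on the ring, and the jaws are clear. I'll lift, then hover over the handle.

```bash
python3 - <<'E'
from h import *
p,y=plan([448,292.6,205],171,[477,80,170],171,6,g=0.2,nd=3)
E
```

```text
rows 6 end [476.89  79.96 169.9 ] 171.0
[0.2,-0.034,-0.114,0.019,0,0,0.0,0.2,-0.034,-0.114,0.02,0,0,-0.0,0.2,-0.035,-0.114,0.019,0,0,-0.0,0.2,-0.034,-0.114,0.02,0,0,-0.0,0.2,-0.035,-0.114,0.019,0,0,-0.0,0.2,-0.034,-0.115,0.02,0,0,-0.0]
```

>>> carry_out(increments=[0.2,0,0,-0.05,0,0,0,0.2,0,0,-0.1,0,0,0,0.2,0,0,-0.11,0,0,0,0.2,0,0,-0.11,0,0,0,0.2,0,0,0,0,0,0])

```text
t: 19.75
tool_pos: [450.9, 294.3, 209.5]
orientation: [[-0.988, 0.156, 0.009], [0.156, 0.988, 0.005], [-0.008, 0.006, -1.0]]
ft_force: [1.0, 0.3, 0.2]
finger_gap: 51.5
```

>>> carry_out(increments=[0.2,-0.034,-0.114,0.019,0,0,0,0.2,-0.034,-0.114,0.02,0,0,0,0.2,-0.035,-0.114,0.019,0,0,0,0.2,-0.034,-0.114,0.02,0,0,0,0.2,-0.035,-0.114,0.019,0,0,0,0.2,-0.034,-0.115,0.02,0,0,0,0.2,0,0,0,0,0,0,0.2,0,0,0,0,0,0,0.2,0,0,0,0,0,0])

```text
t: 20.65
tool_pos: [476.6, 80.6, 169.3]
orientation: [[-0.988, 0.156, -0.001], [0.156, 0.988, 0.001], [0.001, 0.0, -1.0]]
ft_force: [0.4, -1.2, -0.0]
finger_gap: 51.6
```

```bash
python3 - <<'E'
from h import *
im,d,K,T,s=snap("wrist","w14"); print(s["tool_pos"],s["ft_force"],s["finger_gap"],s["t"])
hsv=cv2.cvtColor(im,cv2.COLOR_RGB2HSV)
m=(((hsv[...,0]<5)|(hsv[...,0]>175))&(hsv[...,1]>120))
P=cloud(d,K,T); q=P[m&(abs(P[...,2]-78)<4)]
r=cv2.minAreaRect(q[:,:2].astype(np.float32)); print(len(q),r,"tool",s["orientation"].T@(np.array([*r[0],78])-s["tool_pos"]))
E
```

```text
[476.64088206  80.56031746 169.26364333] [ 0.39940446 -1.16575002 -0.01163559] 51.59078379053627 20.65
523 ((476.8746643066406, 79.6343765258789), (29.064950942993164, 12.257325172424316), 81.11732482910156) tool [-0.43121609 -0.91764944 91.26300777]
```

View pics/w14.png

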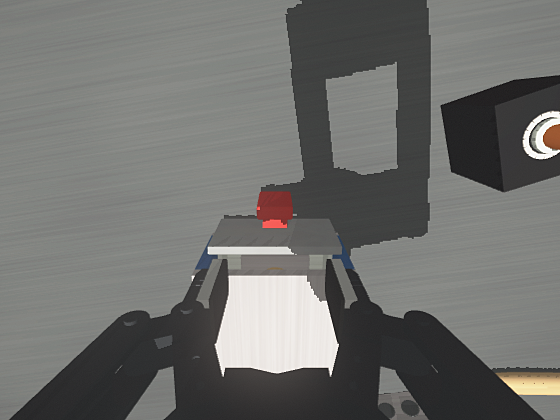

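The wrist view shows the handle fin top at (275,205) centred between the fingers, 29×12 mm at 78 mm height. The tray is still about 22 mm out. I'll descend and grip across the width.

>>> carry_out(increments=[0.2,0.001,-0.003,0.1,0,0,0,0.2,0,0,0.12,0,0,0,0.2,0,0,0.12,0,0,0,0.2,0,0,0.06,0,0,0,0.2,0,0,0,0,0,0,0.2,0,0,0,0,0,0])

```text
t: 21.3
tool_pos: [476.6, 80.0, 49.7]
orientation: [[-0.988, 0.154, -0.0], [0.154, 0.988, 0.0], [0.0, 0.0, -1.0]]
ft_force: [0.2, 0.5, 0.4]
finger_gap: 51.5
```

>>> carry_out(increments=[-1,0,0,0,0,0,0,-1,0,0,0,0,0,0,-1,0,0,0,0,0,0,-1,0,0,0,0,0,0,-1,0,0,0,0,0,0], force=40)

```text
t: 21.8
tool_pos: [477.6, 78.8, 51.1]
orientation: [[-0.988, 0.156, 0.003], [0.156, 0.988, -0.0], [-0.003, 0.0, -1.0]]
ft_force: [-0.8, -2.4, 7.6]
finger_gap: 29.1
```

>>> carry_out(increments=[-1,0.008,0,0,0,0,0,-1,0.016,0,0,0,0,0,-1,0.02,0,0,0,0,0,-1,0.02,0,0,0,0,0,-1,0.02,0,0,0,0,0,-1,0.02,0,0,0,0,0,-1,0.02,0,0,0,0,0,-1,0.016,0,0,0,0,0,-1,0,0,0,0,0,0,-1,0,0,0,0,0,0])

```text
t: 22.8
tool_pos: [436.0, 85.3, 51.0]
orientation: [[-0.988, 0.156, 0.003], [0.156, 0.988, -0.0], [-0.003, 0.0, -1.0]]
ft_force: [-1.5, -3.4, 11.2]
finger_gap: 29.0
```

>>> carry_out(increments=[-1,0.008,0,0,0,0,0,-1,0,0,0,0,0,0])

```text
t: 23.0
tool_pos: [434.3, 85.6, 51.0]
orientation: [[-0.988, 0.155, 0.004], [0.155, 0.988, -0.001], [-0.004, 0.0, -1.0]]
ft_force: [0.2, -4.4, 10.3]
finger_gap: 29.1
```

>>> carry_out(increments=[-1,0.006,0,0,0,0,0,-1,0,0,0,0,0,0])

```text
t: 23.2
tool_pos: [432.7, 85.9, 51.1]
orientation: [[-0.988, 0.155, 0.005], [0.155, 0.988, -0.001], [-0.005, 0.0, -1.0]]
ft_force: [0.6, -4.1, 9.1]
finger_gap: 29.6
```

>>> carry_out(increments=[-1,0.008,0,0,0,0,0,-1,0,0,0,0,0,0])

```text
t: 23.4
tool_pos: [430.3, 86.3, 51.1]
orientation: [[-0.988, 0.155, 0.005], [0.155, 0.988, -0.001], [-0.005, 0.0, -1.0]]
ft_force: [0.2, -5.0, 8.9]
finger_gap: 29.3
```

>>> carry_out(increments=[-1,0.008,0,0,0,0,0,-1,0,0,0,0,0,0])

```text
t: 23.6
tool_pos: [429.2, 86.5, 51.1]
orientation: [[-0.988, 0.155, 0.007], [0.155, 0.988, -0.001], [-0.007, 0.0, -1.0]]
ft_force: [2.9, -5.3, 6.3]
finger_gap: 29.2
```

>>> carry_out(increments=[-1,0.006,0,0,0,0,0,-1,0,0,0,0,0,0])

```text
t: 23.8
tool_pos: [429.2, 86.5, 51.1]
orientation: [[-0.988, 0.155, 0.01], [0.155, 0.988, -0.001], [-0.01, 0.0, -1.0]]
ft_force: [6.1, -8.1, 3.4]
finger_gap: 28.9
```

>>> carry_out(increments=[-1,0.006,0,0,0,0,0,-1,0,0,0,0,0,0])

```text
t: 24.0
tool_pos: [429.2, 86.5, 51.1]
orientation: [[-0.988, 0.155, 0.013], [0.155, 0.988, -0.002], [-0.013, 0.0, -1.0]]
ft_force: [9.9, -9.4, -1.6]
finger_gap: 29.2
```

The tray is hard against its stop: position unchanged, pull rising. I'll ease the pull slightly, then open the jaws and lift.

>>> carry_out(increments=[-1,-0.006,0,0,0,0,0,-1,0,0,0,0,0,0,0.2,0,0,0,0,0,0,0.2,0,0,0,0,0,0,0.2,0,0,0,0,0,0,0.2,0,0,0,0,0,0,0.2,0,0,0,0,0,0])

```text
t: 24.7
tool_pos: [423.9, 87.5, 49.4]
orientation: [[-0.988, 0.156, -0.001], [0.156, 0.988, 0.0], [0.001, 0.0, -1.0]]
ft_force: [-0.0, 0.4, -0.6]
finger_gap: 51.3
```

>>> carry_out(increments=[0.2,0,0,-0.03,0,0,0,0.2,0,0,-0.08,0,0,0,0.2,0,0,-0.12,0,0,0,0.2,0,0,-0.12,0,0,0,0.2,0,0,-0.1,0,0,0,0.2,0,0,0,0,0,0,0.2,0,0,0,0,0,0])

```text
t: 25.4
tool_pos: [424.5, 87.4, 185.5]
orientation: [[-0.988, 0.156, 0.002], [0.156, 0.988, 0.0], [-0.002, 0.001, -1.0]]
ft_force: [-0.6, 0.5, -0.0]
finger_gap: 51.1
```

```bash
python3 - <<'E'
from h import *
im,d,K,T,s=snap("wrist","w15"); print(s["tool_pos"],s["ft_force"],s["finger_gap"],s["t"])
hsv=cv2.cvtColor(im,cv2.COLOR_RGB2HSV)
m=(((hsv[...,0]<5)|(hsv[...,0]>175))&(hsv[...,1]>120))
P=cloud(d,K,T); q=P[m&(abs(P[...,2]-78)<4)]
r=cv2.minAreaRect(q[:,:2].astype(np.float32)); print(len(q),r)
print("travel", (np.array([498.6,76.3])-r[0])@np.array([.988,-.155]), "rel to w14", (np.array([476.87,79.63])-r[0])@np.array([.988,-.155]))
im,d,K,T,s=snap("side","s15")
E
```

```text
[424.54438844  87.40842489 185.45351379] [-5.95578376e-01  5.36267191e-01 -1.13857552e-04] 51.05653816298505 25.4
458 ((428.7536926269531, 87.19871520996094), (28.30003547668457, 12.710140228271484), 80.7166748046875)
travel 70.69745254211428 rel to w14 48.71206254211426
```

View pics/s15.png

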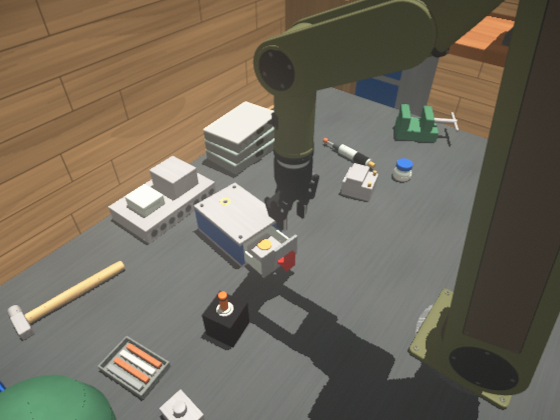

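View pics/w15.png

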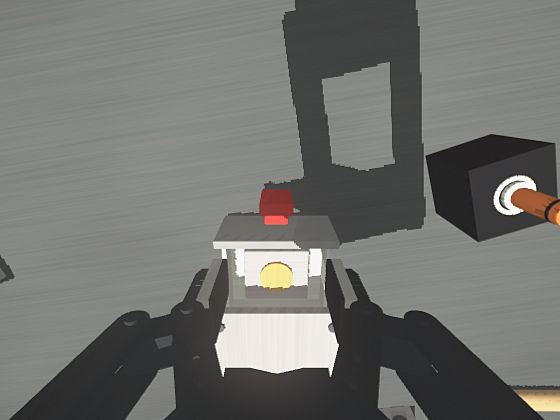

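The tray is about 70 mm out and let go. The pin is upright in its stand at (224,300) in the side view, the other objects look unmoved, and the arm is clear.

```bash
python3 - <<'E'
from h import *
a=ld("side0")[0].astype(int);b=ld("s15")[0].astype(int);D=abs(a-b).mean(2)
for n,(y0,y1,x0,x1) in dict(pin=(285,345,200,250),stones=(335,392,98,170),grind=(132,172,320,378),jar=(155,185,388,415),core=(388,420,160,205),mould=(162,202,340,380)).items(): print(n,D[y0:y1,x0:x1].mean().round(1))
from plant import workorder; print(workorder.hand_in())
E
```

```text
pin 6.7
stones 1.8
grind 1.2
jar 2.2
core 1.9
mould 1.5
the job is handed in; nothing more can be done
None
```

The job is done and handed in at about 25.5 s of the 61 s allowed; handing in gave no verdict.

- **Latch:** I took the pin from its stand and lowered its rod through the ringed hole. The pad was about 18 mm below the mouth. The highest push I read was about 7 N, or about 8 N with the pin's weight, and I only had readings at the end of each small step. The latch gave about 5 mm further down. I held the pin there for about 4 s while the tray crept out to about 22 mm and stopped.
- **Pin:** It is back upright in its stand. The collar touched down at the same tool height it was picked up from (94.0 mm).
- **Tray:** I pulled it until it stopped moving while the pull kept rising, then let go and lifted clear.

**Last checks:**
- **Tray travel:** the camera put the handle at 70.7 mm out, which matches fully out to within the 1–2 mm camera error.
- **Pin:** it stood upright in the stand. The picture around it had changed a little since the start (6.7 grey levels on average); I took that to be shadow and did not check further.
- **Other objects:** the pictures around them barely changed (1–2 grey levels).
- **Arm:** it was touching nothing when I handed in.

No check failed, but the top camera's position for the hole was about 4 mm off the wrist camera's. I used the wrist view to line up the rod.

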